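# Sweep the stray screw caps into the bench scoop

### The arm

A 7-joint arm with a two-finger parallel gripper is mounted at the origin on a cart in front of the work surface, level with it; the furniture and walls round the work are solid. World frame = base frame: x ahead of the robot, y to its left, z up, the work surface at z = 0. Lengths are in m, angles in rad, forces in N, time in s.
With the tool pointing down it reaches from about 0.425 to 0.875 m from the base axis. Payload 4.7 kg.
Tool frame: the origin (TCP) lies midway between the tips of the shut fingers; the grasp point (between the pads) lies ctrl.grasp_offset behind it (ctrl.grasp_offset is the distance from the TCP to the grasp point, in m); z points along the fingers, y is the line along which they close (so a half turn about z gives the same grasp; the last joint's range is limited). The gripper opens to 87 mm and grips with 3 to 60 N. Pads are 19 mm wide; open, the fingers measure 117 mm over their backs; the gripper's body (75 mm by 190 mm) begins 51 mm behind the grasp point.
Start: joints at [1.206, 0.321, -0.07, 1.45, 0.023, 1.371, -0.057], TCP at [0.24, -0.604, 0.223] pointing down, gripper open.
Joint ranges: [-2.86, 2.86], [-0.3, 2.09], [-1.38, 1.24], [0.06, 2.45], [-1.56, 4.7], [0.09, 2.05], [-2.69, 2.69]. Speed limits (rad/s): [2.57, 2.57, 3.14, 3.14, 3.14, 3.14, 3.14].

### API

Orientations are given as a rotation vector (axis times angle).
In Python, from bench import ctrl gives the robot as it stands. The module is installed in compiled form; this text tells all that it offers.
- The arm moves only by the tool jog_arm, never from a script. Its argument "moves" is one flat list of numbers, 7 for each row, row after row: the shift along the tool's x, y, z in units of 30 cm (1.0 is 30 cm), then the turn, a rotation vector about the tool's x, y, z in units of 60 degrees (1.0 is 60 degrees), then the gripper's target within -1 to 1 (fully open at 1, half-way at 0, shut at -1). In form: [x, y, z, wx, wy, wz, fingers, x, y, z, wx, wy, wz, fingers, ...]. A call has exactly 8 rows; each row is the pose to reach, as a shift and turn from the pose commanded when the call began, along the tool's axes at that moment; what a row does not reach only later rows make up. A row lasts 1/8 s, in which the tool goes at most 62.5 mm and 10.7 degrees, less where a joint would pass 70% of its speed; a pose out of reach is approached as far as the arm can. A call with a number of a shift or a turn outside -1 to 1 is refused whole. A call with a gripper value outside its range is refused whole. The fingers move at their own pace and stop on an object; "newtons" is the grip in N (left out, the last holds). Time passes only in rows, so rows that repeat a pose let the fingers close, or fill a call up. It gives the time, the measured TCP pose, the force, the opening and the grip force at its end, in the units of the state.
- ctrl.get_state(): the state, without advancing time (a new reading comes with each control period).
- ctrl.get_image(name): name is "scene" or "top"; returns a dict with "pixels" (480x640x3 uint8, red, green, blue), "fx", "fy", "cx", "cy" (pixels), "xyz" and "rotation" of the camera in the world. Camera axes: x right, y up, looking along -z (the intrinsics and any distortion apply to the point x, -y, -z); pixel columns grow to the right and rows downward; lengths in m; the calibration is good to about 2 mm. A picture is of the moment at which its call begins. There is no depth.
- ctrl.close_job(): hands the job in; it is judged then, once.
The state is a dict: "time": time; "joint_positions": joint angles; "qd": joint speeds; "joint_torque": joint torques, N m; "position": TCP position; "tool_rot": TCP orientation; "ft_force": force on the tool from outside, world axes, zero at the start; "torque": the same for the moment, N m; "grip_width": opening from 0.0 (shut) to 1.0 (fully open); "grip_force": force on a finger pad.
Only numpy, scipy, OpenCV 4.12 (cv2) and the standard library are available. Lean on these libraries where they do the work, as an engineer would, in place of code of your own. Each camera call takes 0.05 s, during which the arm holds its last target. There are 200 camera calls.

### The job

Three loose white screw caps lie scattered on the grey work board in front of the microscope. With the tips of the fingers, sweep all three along the board, over the sloping lip and into the low metal scoop, so that each lies wholly on the scoop's flat floor past the lip; push them only, do not pick any of them up. Leave the capped specimen pot and the small dropper bottle standing where they are.

Things in the scene. Friction and masses are not known exactly. Their poses are not given: they have to be found in the camera images.
- board: Flat grey plastic board 170 x 450 mm (x by y), 6 mm thick, fixed on the bench along its front edge; caps and scoop lie on it. Origin at the centre of its underside (bench level, z = 0), so its top is at z = 6 mm. The microscope overhangs the bench from about 8 mm beyond the board's far long edge at 0.16 m height and up: keep the gripper's body clear of it.
- scoop_floor (a point): Centre of the top of the flat floor of the bench scoop, 2 mm above the board. The scoop is a shallow bare-metal tray with three walls, like a dustpan, and is fixed. Axes turn with it: +y points straight in from the open mouth to the back wall, x across, z up. The flat floor is 130 mm wide (x) and 110 mm long (y -55 to +55 mm); at y = -55 mm begins the lip.
- scoop_lip (a point): Middle of the lip's front edge, level with the board, 80 mm out from the floor's centre; same axes. The lip rises 2 mm over 25 mm to the flat floor and is as wide. Caps enter here between the side walls, which stand 130 mm apart and run from 5 mm inside this edge to the back wall. All walls are 4 mm thick (6 mm at the rolled edge) and 29 mm high.
- cap_a_center (a point): Loose white ribbed screw cap lying flat on the board, a plain disc 26 mm across and 14 mm high, about 15 g, one of three alike; this point is its centre, half-way up (7 mm above what it lies on). Slides readily when pushed from the side.
- cap_b_center (a point): Loose white ribbed screw cap lying flat on the board, a plain disc 26 mm across and 14 mm high, about 15 g, one of three alike; this point is its centre, half-way up (7 mm above what it lies on). Slides readily when pushed from the side.
- cap_c_center (a point): Loose white ribbed screw cap lying flat on the board, a plain disc 26 mm across and 14 mm high, about 15 g, one of three alike; this point is its centre, half-way up (7 mm above what it lies on). Slides readily when pushed from the side.
- cap_a: The same cap as cap_a_center; origin at the centre of its underside, z up.
- cap_b: The same cap as cap_b_center; origin at the centre of its underside, z up.
- cap_c: The same cap as cap_c_center; origin at the centre of its underside, z up.
- pot: Specimen pot with a screw lid, 51 mm across and 62 mm high, loose, standing just beyond the board's far edge, left in front of the microscope; origin at the centre of its underside. To be left alone.
- dropper: Slim white dropper bottle, 23 mm across and 82 mm high, loose, standing at the bench's front edge to the right of the board; origin at the centre of its underside. To be left alone. The tall white cardboard carton beyond it, right of the board, is fixed.
Things that resemble listed ones, but are neither listed nor needed, are in the scene too. Leave any green look-alike of the cap_b alone.

How it is judged:
At the end, for the whole second after the job is handed in: All three caps rest on the scoop's flat floor between its walls, their centres at least 9 mm past the top of the lip, none lying on another or on a wall, at rest; specimen pot and dropper bottle stand upright within 10 mm of where they were (y of cap_a_center in the frame of scoop_floor between -0.046 and 0.055 m and x of cap_a_center in the frame of scoop_floor between -0.065 and 0.065 m and z of cap_a_center in the frame of scoop_floor between 0 and 0.016 m and linear speed of each of cap_a, cap_b, cap_c below 0.02 m/s and y of cap_b_center in the frame of scoop_floor between -0.046 and 0.055 m and x of cap_b_center in the frame of scoop_floor between -0.065 and 0.065 m and z of cap_b_center in the frame of scoop_floor between 0 and 0.016 m and y of cap_c_center in the frame of scoop_floor between -0.046 and 0.055 m and x of cap_c_center in the frame of scoop_floor between -0.065 and 0.065 m and z of cap_c_center in the frame of scoop_floor between 0 and 0.016 m and distance of each of pot, dropper from where it was at the start of the episode below 0.01 m and angle between each of pot, dropper's own z axis and vertical below 0.15 rad); the robot touches nothing.
It fails at once if the specimen pot is moved more than 10 mm or tipped (distance of pot from where it was at the start of the episode above 0.01 m or angle between pot's own z axis and vertical above 0.3 rad).
It fails at once if the dropper bottle is moved more than 10 mm or tipped (distance of dropper from where it was at the start of the episode above 0.01 m or angle between dropper's own z axis and vertical above 0.3 rad).
It fails at once if a cap is lifted or carried (its centre more than 25 mm above the board) instead of being swept along (height (world z) of any of cap_a_center, cap_b_center, cap_c_center above 0.031 m).
It also fails if it takes over 72 s, if anything falls off the work surface, if the arm or the gripper's body presses on something with over 40 N, if the wrist force passes 120 N, or if a joint passes its speed limit or range.

## Working session

There is one attempt and no reset: what is moved stays moved. The work goes in short steps, Python scripts to look and compute and a tool call to move; the robot and the scene stay as the last step left them, time stands still between calls to the robot, and variables do not carry over. Pictures are saved under pics/ and viewed, at most 10 in all, crops included, and the job is handed in when it is done.

Besides the shell and the picture viewer there is one more tool, called after "Request:" in YAML: its name, and indented under it one key for each argument. jog_arm: Moves the arm, as the interface text tells. Its arguments: {"type":"object","properties":{"moves":{"type":"array"},"newtons":{"type":"number"}},"required":["moves"]}

```bash
mkdir -p pics
python3 - <<'E'
from bench import ctrl
import cv2
s=ctrl.get_state()
print(s['time'],s['position'],s['tool_rot'],s['grip_width'],ctrl.grasp_offset)
for n in('scene','top'):
    i=ctrl.get_image(n); cv2.imwrite(f'pics/{n}0.png',i['pixels'][:,:,::-1])
    print(n,{k:v for k,v in i.items() if k!='pixels'})
E
```

```text
0.0 [ 0.24011823 -0.60341653  0.22144177] [-3.08356098e+00 -5.91127570e-01  7.07874493e-04] 0.9988642651577659 0.0187
scene {'fx': 571.3674972578717, 'fy': 571.3674972578717, 'cx': 315.35449011754264, 'cy': 236.0870163622267, 'xyz': array([-0.08162494,  0.83814084,  0.41910698]), 'rotation': array([ 0.55117455, -1.33745611, -2.0327901 ])}
top {'fx': 438.0561743376914, 'fy': 438.0561743376914, 'cx': 314.2378419367957, 'cy': 241.85656432281675, 'xyz': array([0.43542761, 0.24372088, 0.87265658]), 'rotation': array([ 0.06034706, -0.10920131, -1.56203387])}
```

View pics/scene0.png

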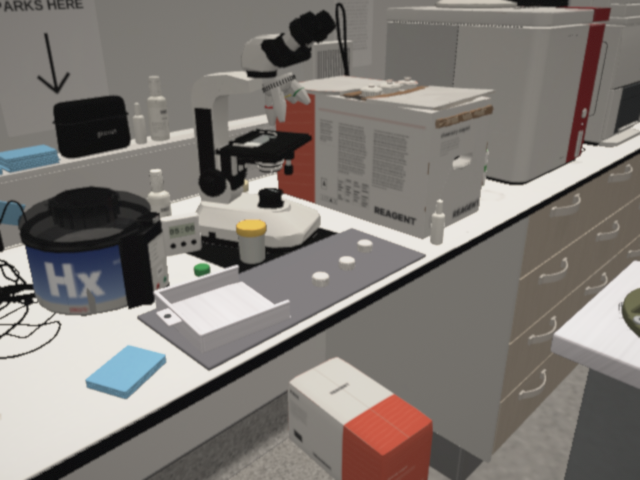

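View pics/top0.png

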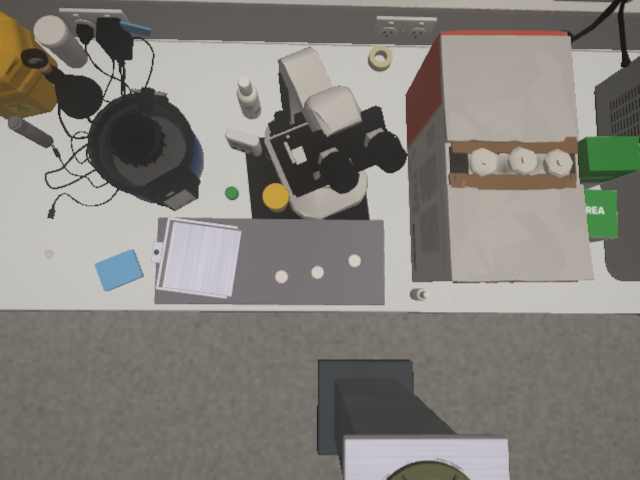

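```bash
cat > h.py <<'E'
import numpy as np, cv2
from bench import ctrl
from scipy.spatial.transform import Rotation as R
def ray(i,u,v):
    d=np.array([(u-i['cx'])/i['fx'],-(v-i['cy'])/i['fy'],-1.])
    return np.array(i['xyz']),R.from_rotvec(i['rotation']).apply(d)
def onz(i,u,v,z):
    o,d=ray(i,u,v); return o+d*(z-o[2])/d[2]
def caps(i,x0=150,x1=390,y0=215,y1=308):
    "bright warm-white round blobs on the board, top view, at cap-top height"
    p=i['pixels'].astype(int); hsv=cv2.cvtColor(i['pixels'],cv2.COLOR_RGB2HSV)
    m=((p.min(2)>170)&(p[:,:,0]>p[:,:,2]+8)).astype('uint8')
    n,l,st,c=cv2.connectedComponentsWithStats(m)
    return [(c[k].round(1),st[k,4]) for k in range(1,n) if 50<st[k,4]<250 and x0<c[k][0]<x1 and y0<c[k][1]<y1]
E
python3 - <<'E'
from h import *
i=ctrl.get_image('top'); p=i['pixels']
for c,a in caps(i): print('cap',c,a,onz(i,*c,.02).round(4), p[int(c[1]),int(c[0])])
for n,u,v,z in[('bl',157,218,.006),('br',384,220,.006),('fr',384,305,.006),('fl',154,303,.006),('pot lid',276,197,.062),('dropper',420,294,.04)]: print(n,onz(i,u,v,z).round(4))
s=ctrl.get_state(); print(R.from_rotvec(s['tool_rot']).as_matrix().round(3))
c=p[205:315,145:395][:,:,::-1]; cv2.imwrite('pics/crop.png',cv2.resize(c,None,fx=3.2,fy=3.2,interpolation=cv2.INTER_CUBIC))
j=ctrl.get_image('scene')
E
```

```text
cap [354.1 260.4] 107 [0.4922 0.1392 0.02  ] [212 203 194]
cap [317.2 271.9] 107 [0.4693 0.2113 0.02  ] [210 201 192]
cap [281.1 276.4] 109 [0.4602 0.2813 0.02  ] [210 201 192]
bl [0.5744 0.5287 0.006 ]
br [0.575  0.0768 0.006 ]
fr [0.4056 0.0788 0.006 ]
fl [0.4076 0.5272 0.006 ]
pot lid [0.6076 0.291  0.062 ]
dropper [0.4278 0.0161 0.04  ]
[[ 0.929  0.37  -0.001]
 [ 0.37  -0.929  0.001]
 [-0.    -0.002 -1.   ]]
```

View pics/crop.png

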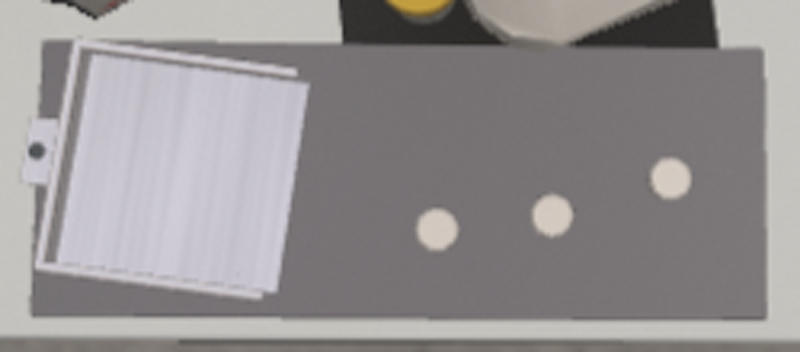

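Run:
```python
from h import *
i=ctrl.get_image('top')
f=lambda x,y,z:onz(i,145+(x+.5)/3.2-.5,205+(y+.5)/3.2-.5,z)
a=f(309,84,.006);b=f(276,293,.006)
w1=f(76,40,.035);w2=f(38,268,.035)
print(a,b,np.linalg.norm(a-b),w1,w2,np.linalg.norm(w1-w2))
ex=(a-b);ex/=np.linalg.norm(ex); ey=np.array([-ex[1],ex[0],0]); m=(a+b)/2
print('ex',ex,'ey',ey,'lip',m,'floor',m+.08*ey, 'angle',np.degrees(np.arctan2(ex[1],ex[0])))
print('backwall depth', (w1-m)@ey,(w2-m)@ey,'side',(w1-m)@ex,(w2-m)@ex)
for n,c in dict(a=(.4602,.2813),b=(.4693,.2113),c=(.4922,.1392)).items():
  d=np.array([*c,0])-m; d[2]=0; print(n,d@ex,d@ey)
```

```text
[0.55017538 0.36214237 0.006     ] [0.42136052 0.37920794 0.006     ] 0.1299403787218883 [0.57158543 0.49762542 0.035     ] [0.43575159 0.51420864 0.035     ] 0.13684237371470032
ex [ 0.99133819 -0.13133388  0.        ] ey [0.13133388 0.99133819 0.        ] lip [0.48576795 0.37067516 0.006     ] floor [0.49627466 0.44998221 0.006     ] angle -7.54667891254585
backwall depth 0.1371213887868392 0.13572138023044805 side 0.06840127059745355 -0.06843394131788548
a -0.013608503678768296 -0.09195894389122669
b 0.0046060454492090055 -0.1601574790665844
c 0.036776862781974104 -0.22862541690716684
```

Run:
```python
from h import *
i=ctrl.get_image('top'); j=ctrl.get_image('scene')
for u,v in[(130,305),(157,298),(265,235),(320,215)]: print('scene',u,v,onz(j,u,v,0.0).round(3))
for u,v in[(178,210),(199,190),(205,160)]:
  for z in(0,.1,.15): print('top',u,v,z,onz(i,u,v,z).round(3))
for u,v in[(340,190),(300,215),(405,160)]:
  for z in(0,.05,.17): print('top',u,v,z,onz(i,u,v,z).round(3))
# target orientation: tool x = scoop ey, tilt about tool x by t so that body leans to -x
s=ctrl.get_state(); R0=R.from_rotvec(s['tool_rot'])
ex=np.array([.99134,-.13133,0]);ey=np.array([.13133,.99134,0])
R1=R.from_matrix(np.c_[ey,ex,[0,0,-1]])
for t in(8,-8):
  R2=R1*R.from_rotvec([np.radians(t),0,0]); print(t,R2.as_matrix()[:,2], (R0.inv()*R2).as_rotvec()/np.radians(60))
```

```text
scene 130 305 [0.617 0.515 0.   ]
scene 157 298 [0.607 0.477 0.   ]
scene 265 235 [0.674 0.209 0.   ]
scene 320 215 [0.673 0.064 0.   ]
top 178 210 0 [0.592 0.49  0.   ]
top 178 210 0.1 [0.574 0.462 0.1  ]
top 178 210 0.15 [0.565 0.448 0.15 ]
top 199 190 0 [0.633 0.449 0.   ]
top 199 190 0.1 [0.611 0.426 0.1  ]
top 199 190 0.15 [0.599 0.414 0.15 ]
top 205 160 0 [0.695 0.439 0.   ]
top 205 160 0.1 [0.666 0.417 0.1  ]
top 205 160 0.15 [0.651 0.406 0.15 ]
top 340 190 0 [0.637 0.165 0.   ]
top 340 190 0.05 [0.625 0.169 0.05 ]
top 340 190 0.17 [0.598 0.18  0.17 ]
top 300 215 0 [0.584 0.246 0.   ]
top 300 215 0.05 [0.576 0.246 0.05 ]
top 300 215 0.17 [0.555 0.245 0.17 ]
top 405 160 0 [0.701 0.031 0.   ]
top 405 160 0.05 [0.686 0.043 0.05 ]
top 405 160 0.17 [0.65  0.072 0.17 ]
8 [-0.13796771  0.01827742 -0.99026807] [ 0.12029268 -0.07078562 -1.01077603]
-8 [ 0.13796771 -0.01827742 -0.99026807] [-0.12089543  0.07057662 -1.01079825]
```

Request:
jog_arm:
  moves: [0,0,-0.2,-0.015,0.01,-0.13,-0.6,0,0,-0.4,-0.03,0.02,-0.26,-0.6,0,0,-0.58,-0.045,0.025,-0.39,-0.6,0.12,-0.1,-0.66,-0.06,0.035,-0.52,-0.6,0.25,-0.2,-0.66,-0.075,0.045,-0.65,-0.6,0.38,-0.3,-0.66,-0.09,0.055,-0.78,-0.6,0.5,-0.4,-0.66,-0.105,0.06,-0.9,-0.6,0.62,-0.48,-0.66,-0.12,0.07,-1.0,-0.6]

```text
time: 1.35
position: [0.3606, -0.3995, 0.421]
tool_rot: [2.288, 1.99, 0.139]
ft_force: [0.5, -0.6, -0.5]
grip_width: 0.226
grip_force: 0.0
```

```bash
cat >> h.py <<'E'
EX=np.array([.99134,-.13133,0]);EY=np.array([.13133,.99134,0]);LIP=np.array([.48577,.37068,0])
def scoop(x,y,z): return LIP+EX*x+EY*y+np.array([0,0,z])
def chain(*pts):
    s=ctrl.get_state(); Rt=R.from_rotvec(s['tool_rot']); p0=np.array(s['position'])
    R1=R.from_matrix(np.c_[EY,EX,[0,0,-1]])*R.from_rotvec([-np.radians(8),0,0])
    print('t',s['time'],'pos',p0.round(4),'rot err',((Rt.inv()*R1).as_rotvec()/np.radians(60)).round(3))
    d=p0-LIP; print('scoop xy',(d@EX).round(4),(d@EY).round(4))
    for p in pts:
        p=np.array(p); print((Rt.inv().apply(p-p0)/.3).round(3)); p0=p
E
python3 -c "
from h import *
chain((.45,-.12,.42),(.455,.15,.38),scoop(-.0105,-.131,.1),scoop(-.0105,-.131,.014))"
```

```text
t 1.35 pos [ 0.3606 -0.3995  0.421 ] rot err [ 0.     0.002 -0.007]
scoop xy -0.0229 -0.78
[0.964 0.164 0.026]
[ 0.894 -0.126  0.116]
[ 0.307 -0.162  0.92 ]
[ 0.    -0.04   0.284]
```

Request:
jog_arm:
  moves: [0.12,0.02,0.003,0,0,0,-0.6,0.24,0.04,0.006,0,0,0,-0.6,0.36,0.06,0.01,0,0,0,-0.6,0.48,0.08,0.013,0,0,-0.007,-0.6,0.6,0.1,0.016,0,0,-0.007,-0.6,0.72,0.12,0.02,0,0,-0.007,-0.6,0.84,0.14,0.023,0,0,-0.007,-0.6,0.96,0.165,0.026,0,0,-0.007,-0.6]

```text
time: 2.35
position: [0.4507, -0.1221, 0.42]
tool_rot: [2.285, 1.994, 0.138]
ft_force: [0.4, 0.4, 1.3]
grip_width: 0.198
grip_force: 0.0
```

Request:
jog_arm:
  moves: [0.11,-0.016,0.014,0,0,0,-0.6,0.22,-0.03,0.03,0,0,0,-0.6,0.34,-0.05,0.045,0,0,0,-0.6,0.45,-0.06,0.06,0,0,0,-0.6,0.56,-0.08,0.07,0,0,0,-0.6,0.67,-0.095,0.09,0,0,0,-0.6,0.78,-0.11,0.1,0,0,0,-0.6,0.894,-0.126,0.116,0,0,0,-0.6]

```text
time: 3.35
position: [0.4543, 0.1479, 0.38]
tool_rot: [2.285, 1.994, 0.138]
ft_force: [0.3, 1.2, -0.5]
grip_width: 0.201
grip_force: 0.0
```

```bash
python3 -c "
from h import *
s=ctrl.get_state();print(s['joint_positions'],s['ft_force'],s['grip_width'])
chain(scoop(-.0105,-.131,.1),scoop(-.0105,-.131,.014))"
```

```text
[ 0.71465134 -0.25717953 -0.91061736  1.64898071 -0.15637665  1.51900833
 -0.33107027] [ 0.30582173  1.15440466 -0.46650112] 0.20099098404861032
t 3.35 pos [0.4543 0.1479 0.38  ] rot err [ 0.     0.002 -0.004]
scoop xy -0.0019 -0.2249
[ 0.314 -0.16   0.92 ]
[ 0.    -0.04   0.284]
```

Request:
jog_arm:
  moves: [0.08,-0.02,0.12,0,0,0,-0.6,0.16,-0.04,0.24,0,0,0,-0.6,0.24,-0.06,0.36,0,0,0,-0.6,0.314,-0.08,0.48,0,0,0,-0.6,0.314,-0.1,0.6,0,0,0,-0.6,0.314,-0.12,0.72,0,0,0,-0.6,0.314,-0.14,0.83,0,0,0,-0.6,0.314,-0.16,0.92,0,0,0,-0.6]

```text
time: 4.35
position: [0.4576, 0.2409, 0.0985]
tool_rot: [2.286, 1.995, 0.137]
ft_force: [0.6, -0.6, 0.1]
grip_width: 0.201
grip_force: 0.0
```

```bash
python3 -c "
from h import *
chain(scoop(-.0105,-.131,.014),scoop(-.020,-.019,.0145),scoop(-.030,.081,.016))
for n in('top','scene'): cv2.imwrite('pics/'+n+'1.png',ctrl.get_image(n)['pixels'][:,:,::-1])
a=cv2.imread('pics/top1.png')[130:320,140:400];b=cv2.imread('pics/scene1.png')[200:390,130:450]
cv2.imwrite('pics/m1.png',cv2.resize(np.vstack([cv2.resize(a,(390,285)),cv2.resize(b,(390,232))]),None,fx=1.15,fy=1.15))"
```

```text
t 4.35 pos [0.4576 0.2409 0.0985] rot err [-0.002  0.001 -0.004]
scoop xy -0.0108 -0.1324
[ 0.005 -0.038  0.279]
[ 0.373 -0.033 -0.007]
[ 0.333 -0.034 -0.01 ]
```

View pics/m1.png

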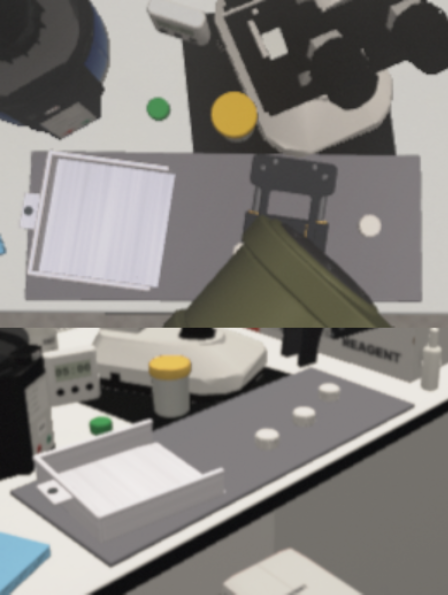

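Request:
jog_arm:
  moves: [0.005,-0.01,0.07,0,0,0,-0.6,0.005,-0.02,0.14,0,0,0,-0.6,0.005,-0.03,0.2,0,0,0,-0.6,0.005,-0.038,0.25,0,0,0,-0.6,0.005,-0.038,0.265,0,0,0,-0.6,0.005,-0.038,0.279,0,0,0,-0.6,0.005,-0.038,0.279,0,0,0,-0.6,0.005,-0.038,0.279,0,0,0,-0.6]

```text
time: 5.45
position: [0.4589, 0.2427, 0.0159]
tool_rot: [2.285, 1.994, 0.139]
ft_force: [-0.0, -1.1, -0.4]
grip_width: 0.202
grip_force: 0.0
```

```bash
python3 -c "
from h import *
print(ctrl.get_state()['ft_force'])
chain(scoop(-.020,-.019,.0145),scoop(-.030,.081,.016))
cv2.imwrite('pics/c2.png',cv2.resize(ctrl.get_image('scene')['pixels'][200:340,250:450,::-1],None,fx=3,fy=3))"
```

```text
[-0.04182601 -1.11260686 -0.40764988]
t 5.45 pos [0.4589 0.2427 0.0159] rot err [-0.     0.001 -0.004]
scoop xy -0.0099 -0.1304
[ 0.371 -0.035 -0.   ]
[ 0.333 -0.034 -0.01 ]
```

View pics/c2.png

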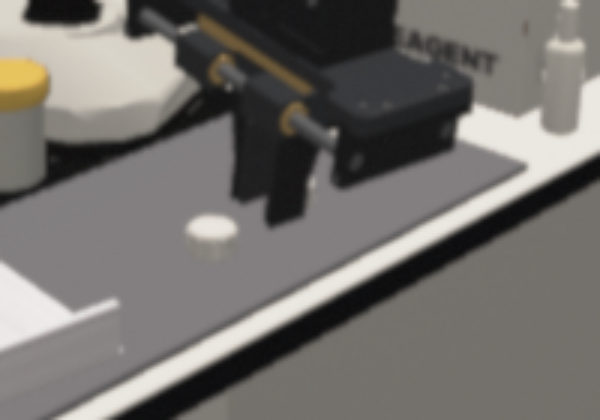

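Request:
jog_arm:
  moves: [0.03,-0.003,0.006,0,0,0,-0.6,0.07,-0.006,0.006,0,0,0,-0.6,0.12,-0.011,0.006,0,0,0,-0.6,0.17,-0.016,0.006,0,0,0,-0.6,0.22,-0.021,0.006,0,0,0,-0.6,0.27,-0.025,0.006,0,0,0,-0.6,0.32,-0.03,0.006,0,0,0,-0.6,0.37,-0.035,0.006,0,0,0,-0.6]

```text
time: 6.5
position: [0.4632, 0.3554, 0.0121]
tool_rot: [2.285, 1.996, 0.138]
ft_force: [-1.2, -0.6, 0.0]
grip_width: 0.201
grip_force: 0.4
```

Request:
jog_arm:
  moves: [0.05,-0.005,0,0,0,0,-0.6,0.1,-0.01,-0.002,0,0,0,-0.6,0.15,-0.015,-0.004,0,0,0,-0.6,0.2,-0.02,-0.006,0,0,0,-0.6,0.25,-0.025,-0.006,0,0,0,-0.6,0.29,-0.029,-0.006,0,0,0,-0.6,0.32,-0.032,-0.006,0,0,0,-0.6,0.335,-0.034,-0.006,0,0,0,-0.6]

```text
time: 7.5
position: [0.4667, 0.4554, 0.0124]
tool_rot: [2.285, 1.995, 0.138]
ft_force: [-0.9, 0.1, 0.7]
grip_width: 0.205
grip_force: 0.2
```

```bash
python3 -c "
from h import *
chain(scoop(-.030,.055,.05),scoop(-.0,.0,.1))
a=ctrl.get_image('scene')['pixels'][210:360,120:320,::-1];b=ctrl.get_image('top')['pixels'][190:310,150:310,::-1]
cv2.imwrite('pics/c3.png',np.hstack([cv2.resize(a,(400,300)),cv2.resize(b,(400,300))]))"
```

```text
t 7.5 pos [0.4667 0.4554 0.0124] rot err [-0.001  0.001 -0.003]
scoop xy -0.03 0.0815
[-0.088  0.018 -0.124]
[-0.183  0.123 -0.151]
```

View pics/c3.png

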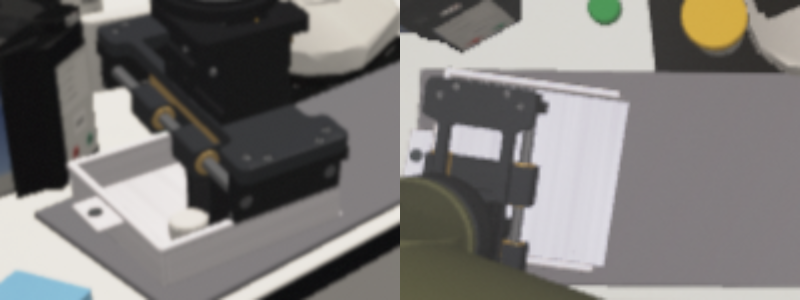

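Request:
jog_arm:
  moves: [-0.06,0.01,-0.08,0,0,0,-0.6,-0.09,0.025,-0.19,0,0,0,-0.6,-0.12,0.042,-0.297,0,0,0,-0.6,-0.29,0.065,-0.295,0,0,0,-0.6,-0.46,0.09,-0.29,0,0,0,-0.6,-0.63,0.11,-0.287,0,0,0,-0.6,-0.79,0.13,-0.284,0,0,0,-0.6,-0.925,0.152,-0.282,0,0,0,-0.6]

```text
time: 8.6
position: [0.462, 0.1727, 0.1021]
tool_rot: [2.286, 1.992, 0.136]
ft_force: [0.7, 0.1, 0.5]
grip_width: 0.203
grip_force: 0.0
```

```bash
python3 -c "
from h import *
chain(scoop(.0034,-.196,.015))
j=ctrl.get_image('top'); print([(c,a,onz(j,*c,.02)) for c,a in caps(j)])"
```

```text
t 8.6 pos [0.462  0.1727 0.1021] rot err [-0.001  0.003 -0.005]
scoop xy 0.0024 -0.1994
[ 0.012 -0.037  0.288]
[(array([181.4, 270.4]), np.int32(122), array([0.4705017 , 0.47315377, 0.02      ])), (array([317.2, 271.8]), np.int32(114), array([0.46951496, 0.21131212, 0.02      ]))]
```

Request:
jog_arm:
  moves: [0.012,-0.01,0.07,0,0,0,-0.6,0.012,-0.02,0.14,0,0,0,-0.6,0.012,-0.03,0.2,0,0,0,-0.6,0.012,-0.037,0.25,0,0,0,-0.6,0.012,-0.037,0.275,0,0,0,-0.6,0.012,-0.037,0.292,0,0,0,-0.6,0.03,-0.037,0.294,0,0,0,-0.6,0.06,-0.037,0.294,0,0,0,-0.6]

```text
time: 9.65
position: [0.4666, 0.1934, 0.0143]
tool_rot: [2.286, 1.993, 0.139]
ft_force: [1.0, -0.1, 0.7]
grip_width: 0.202
grip_force: 0.0
```

Request:
jog_arm:
  moves: [0.05,0.002,0,0,0,0,-0.6,0.1,0.003,0,0,0,0,-0.6,0.15,0.005,0,0,0,0,-0.6,0.2,0.007,0,0,0,0,-0.6,0.25,0.008,0,0,0,0,-0.6,0.3,0.01,0,0,0,0,-0.6,0.35,0.012,0,0,0,0,-0.6,0.4,0.014,0,0,0,0,-0.6]

```text
time: 10.65
position: [0.4867, 0.3128, 0.0148]
tool_rot: [2.285, 1.995, 0.14]
ft_force: [0.2, 0.2, -0.6]
grip_width: 0.203
grip_force: 0.0
```

```bash
python3 -c "
from h import *
chain(scoop(.012,.046,.013))
cv2.imwrite('pics/c4.png',cv2.resize(ctrl.get_image('scene')['pixels'][210:360,120:420,::-1],None,fx=2.5,fy=2.5))"
```

```text
t 10.65 pos [0.4867 0.3128 0.0148] rot err [-0.     0.    -0.004]
scoop xy 0.0085 -0.0573
[0.344 0.009 0.007]
```

View pics/c4.png

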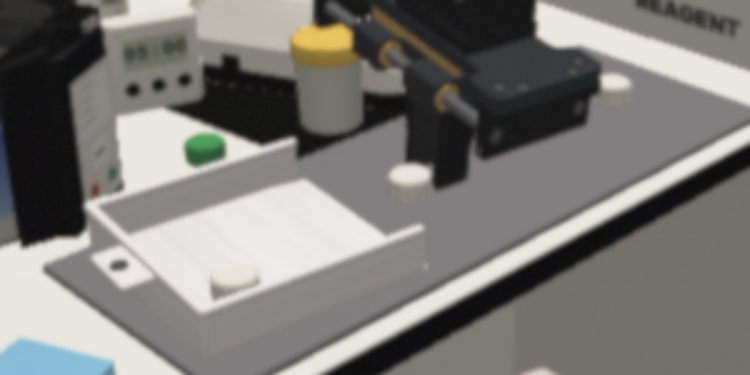

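Request:
jog_arm:
  moves: [0.05,0.002,0.003,0,0,0,-0.6,0.1,0.003,0.003,0,0,0,-0.6,0.15,0.005,0.003,0,0,0,-0.6,0.2,0.006,0.003,0,0,0,-0.6,0.25,0.007,0.003,0,0,0,-0.6,0.3,0.008,0.003,0,0,0,-0.6,0.34,0.009,0.003,0,0,0,-0.6,0.36,0.009,0.003,0,0,0,-0.6]

```text
time: 11.7
position: [0.5036, 0.4191, 0.0137]
tool_rot: [2.285, 1.996, 0.138]
ft_force: [0.7, 0.3, -0.8]
grip_width: 0.202
grip_force: 0.1
```

```bash
python3 -c "
from h import *
chain(scoop(.012,.03,.11),scoop(.012,-.1,.11),scoop(.0395,-.260,.1),scoop(.0395,-.260,.0145))
print(ctrl.get_state()['ft_force'])"
```

```text
t 11.7 pos [0.5036 0.4191 0.0137] rot err [-0.001  0.001 -0.003]
scoop xy 0.0114 0.0503
[-0.068  0.047 -0.318]
[-0.433  0.001  0.   ]
[-0.533  0.088  0.046]
[ 0.    -0.039  0.282]
[ 0.70508913  0.28447733 -0.76567192]
```

Request:
jog_arm:
  moves: [-0.04,0.01,-0.08,0,0,0,-0.6,-0.068,0.03,-0.2,0,0,0,-0.6,-0.1,0.047,-0.318,0,0,0,-0.6,-0.27,0.047,-0.318,0,0,0,-0.6,-0.44,0.047,-0.318,0,0,0,-0.6,-0.6,0.07,-0.31,0,0,0,-0.6,-0.76,0.1,-0.295,0,0,0,-0.6,-0.9,0.12,-0.28,0,0,0,-0.6]

```text
time: 12.7
position: [0.4911, 0.1449, 0.102]
tool_rot: [2.286, 1.992, 0.137]
ft_force: [-0.2, -0.9, 0.9]
grip_width: 0.197
grip_force: 0.0
```

```bash
python3 -c "
from h import *
chain(scoop(.0395,-.260,.09),scoop(.0395,-.260,.014))
j=ctrl.get_image('top')
for c,a in caps(j):
  d=onz(j,*c,.02)-LIP; print(c,a,d@EX,d@EY)"
```

```text
t 12.7 pos [0.4911 0.1449 0.102 ] rot err [-0.     0.002 -0.005]
scoop xy 0.035 -0.2231
[-0.123  0.01   0.042]
[ 0.    -0.035  0.251]
[201.  251.6] 129 0.012490576365566872 0.06842751394269736
[181.5 270.6] 128 -0.02894717004369035 0.09932714721680402
```

Request:
jog_arm:
  moves: [-0.06,0.005,0.02,0,0,0,-0.6,-0.123,0.01,0.05,0,0,0,-0.6,-0.123,0,0.12,0,0,0,-0.6,-0.123,-0.01,0.19,0,0,0,-0.6,-0.123,-0.02,0.25,0,0,0,-0.6,-0.123,-0.025,0.28,0,0,0,-0.6,-0.123,-0.025,0.294,0,0,0,-0.6,-0.123,-0.025,0.294,0,0,0,-0.6]

```text
time: 13.75
position: [0.4911, 0.1102, 0.014]
tool_rot: [2.285, 1.995, 0.139]
ft_force: [0.1, -0.4, 0.4]
grip_width: 0.196
grip_force: 0.0
```

```bash
python3 -c "
from h import *
chain(scoop(.0368,-.248,.014),scoop(.0061,-.108,.014),scoop(-.0247,.033,.0145))
j=ctrl.get_image('top')
cv2.imwrite('pics/c5.png',cv2.resize(ctrl.get_image('scene')['pixels'][180:300,280:460,::-1],None,fx=3,fy=3))"
```

```text
t 13.75 pos [0.4911 0.1102 0.014 ] rot err [-0.     0.001 -0.004]
scoop xy 0.0395 -0.2575
[ 0.032 -0.009 -0.001]
[ 0.466 -0.103 -0.015]
[ 0.47  -0.103 -0.016]
```

View pics/c5.png

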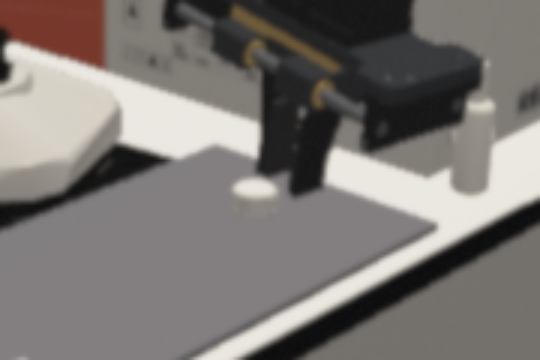

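Request:
jog_arm:
  moves: [0.04,-0.009,-0.001,0,0,0,-0.6,0.1,-0.023,-0.003,0,0,0,-0.6,0.16,-0.036,-0.005,0,0,0,-0.6,0.22,-0.049,-0.007,0,0,0,-0.6,0.28,-0.063,-0.009,0,0,0,-0.6,0.34,-0.076,-0.011,0,0,0,-0.6,0.4,-0.089,-0.013,0,0,0,-0.6,0.45,-0.1,-0.015,0,0,0,-0.6]

```text
time: 14.85
position: [0.4788, 0.2497, 0.0144]
tool_rot: [2.285, 1.996, 0.14]
ft_force: [0.4, 0.0, 0.5]
grip_width: 0.2
grip_force: 0.0
```

```bash
python3 -c "
from h import *
chain(scoop(-.0247,.033,.0145))
cv2.imwrite('pics/c6.png',cv2.resize(ctrl.get_image('scene')['pixels'][200:360,120:420,::-1],None,fx=2.5,fy=2.5))"
```

```text
t 14.85 pos [0.4788 0.2497 0.0144] rot err [-0.     0.    -0.003]
scoop xy 0.009 -0.1208
[ 0.512 -0.113 -0.016]
```

View pics/c6.png

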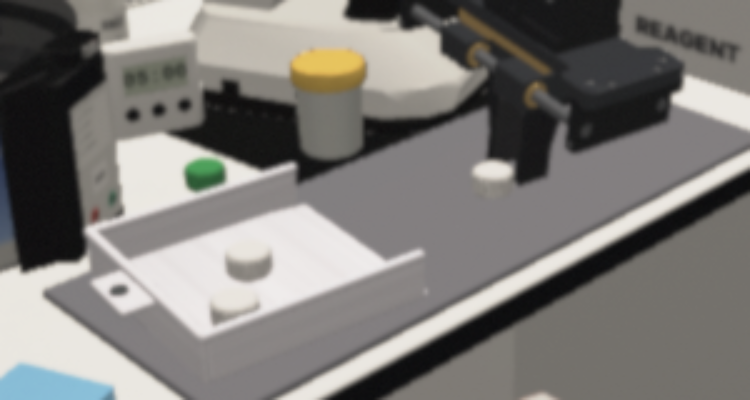

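Request:
jog_arm:
  moves: [0.05,-0.011,-0.001,0,0,0,-0.6,0.12,-0.026,-0.003,0,0,0,-0.6,0.19,-0.042,-0.005,0,0,0,-0.6,0.26,-0.058,-0.008,0,0,0,-0.6,0.33,-0.073,-0.011,0,0,0,-0.6,0.4,-0.088,-0.014,0,0,0,-0.6,0.46,-0.1,-0.015,0,0,0,-0.6,0.5,-0.11,-0.016,0,0,0,-0.6]

```text
time: 15.9
position: [0.4659, 0.4022, 0.0143]
tool_rot: [2.285, 1.996, 0.139]
ft_force: [-0.7, -0.6, -0.6]
grip_width: 0.199
grip_force: 0.2
```

Request:
jog_arm:
  moves: [0.012,-0.003,0,0,0,0,-0.6,0.012,-0.003,0,0,0,0,-0.6,-0.04,0,-0.02,0,0,0,-0.6,-0.1,0.01,-0.1,0,0,0,-0.6,-0.16,0.03,-0.2,0,0,0,-0.6,-0.3,0.047,-0.318,0,0,0,-0.6,-0.45,0.047,-0.318,0,0,0,-0.6,-0.6,0.047,-0.318,0,0,0,-0.6]

```text
time: 16.9
position: [0.4427, 0.2206, 0.1104]
tool_rot: [2.286, 1.993, 0.137]
ft_force: [0.6, -0.8, 1.3]
grip_width: 0.197
grip_force: 0.0
```

```bash
python3 -c "
from h import *
chain()
j=ctrl.get_image('top')
for c,a in caps(j):
  d=onz(j,*c,.022)-LIP; print(c,a,d@EX,d@EY-.08)
cv2.imwrite('pics/c7.png',cv2.resize(ctrl.get_image('scene')['pixels'][200:360,120:420,::-1],None,fx=2.5,fy=2.5))"
```

```text
t 16.9 pos [0.4427 0.2206 0.1104] rot err [-0.     0.002 -0.004]
scoop xy -0.023 -0.1544
[201.  251.6] 127 0.01238332695788907 -0.012043715944726918
[181.4 270.5] 123 -0.028794165021205395 0.019004485737207533
[207.7 271.3] 124 -0.023391846167131504 -0.030960244225010418
```

View pics/c7.png

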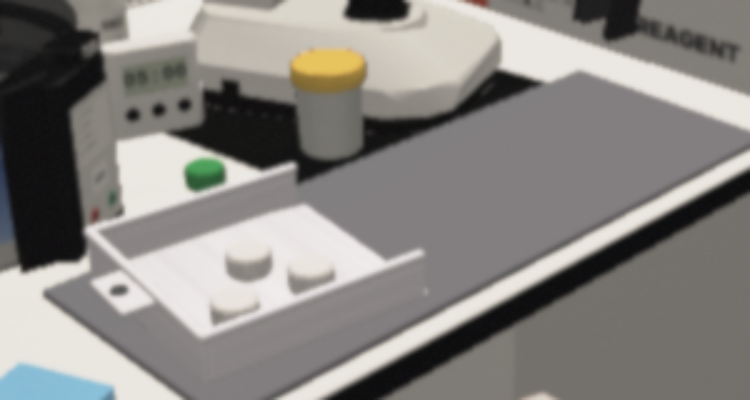

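All three caps lie flat on the scoop floor, apart from each other, and the pot stands where it was. The centres are at (12, -12), (-29, 19) and (-23, -31) mm in the floor frame, all inside the limits.

```bash
python3 -c "
from bench import ctrl
print(ctrl.close_job())"
```

```text
the job is handed in; nothing more can be done
None
```

I swept all three caps into the scoop and handed the job in after about 17 s of robot time. By the last image they rest flat on its floor, within the limits and clear of each other; the pot and dropper were not touched, and the judge's result was not shown.

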